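# Let the ball formers out of the pedal keeper and lock its lid

### The arm

A 7-joint arm with a two-finger parallel gripper is mounted at the origin on the work surface. World frame = base frame: x ahead of the robot, y to its left, z up, the work surface at z = 0. Lengths are in m, angles in rad, forces in N, time in s.
With the tool pointing down it reaches from about 0.35 to 0.775 m from the base axis. Payload 3.1 kg.
Tool frame: the origin (TCP) lies at the centre of the arm's flange, where the gripper is bolted on; the fingertips stand 173 mm ahead of it and the grasp point (between the pads) lies 155 mm ahead of it; y points along the fingers, z is the direction in which the jaws open and shut, and the axes are right-handed (so a half turn about y gives the same grasp; the last joint's range is limited). The gripper opens to 85 mm and grips with 20 to 120 N. Pads are 22 mm wide; open, the fingers measure 114 mm over their backs; the gripper's body (76 mm by 85 mm) begins 54 mm behind the grasp point. The pads swing forward as they close: fully open they stand 13 mm farther back than shut.
Start: joints at [1.18, 0.311, 0.014, 1.512, -0.004, 1.319, -0.027], TCP at [0.188, -0.517, 0.405] pointing down, gripper open.
Joint ranges: [-2.7, 2.7], [-0.3, 1.91], [-1.27, 1.3], [0.12, 2.57], [-1.44, 4.58], [0.2, 2.03], [-3.05, 3.05]. Speed limits (rad/s): [2.79, 2.79, 3.14, 3.14, 3.14, 3.14, 3.14].

### API

Orientations are given as a rotation vector (axis times angle).
In Python, from bench import env gives the robot as it stands. The module is installed in compiled form; this text tells all that it offers.
- The arm moves only by the tool move_arm, never from a script. Its argument "moves" is text: rows parted by semicolons, each of 6 numbers parted by spaces: the shift along the tool's x, y, z scaled (see below), then the turn, a rotation vector about the tool's x, y, z scaled (see below). A call has 1 to 12 rows; each row is the pose to reach, as a shift and turn from the pose measured when the call began, along the tool's axes at that moment, turning the shorter way round; what a row does not reach only later rows make up. The controller multiplies each number of a shift by 0.1 m and each number of a turn by pi rad. A row lasts 1/8 s, in which the tool goes at most 62.5 mm and 10.7 degrees, less where a joint would pass 70% of its speed; a pose out of reach is approached as far as the arm can. A call with a number of a shift or a turn outside -1 to 1 is refused whole. A call with a gripper value outside its range is refused whole. "gripper" is the closure, from 0 (fully open) to 1 (shut), set as the call begins (left out, the last holds). The fingers move at their own pace and stop on an object; "grip_force" is the grip in N (left out, the last holds). Time passes only in rows, so rows that repeat a pose let the fingers close. It gives the time, the measured TCP pose, the force and the opening at its end, in the units of the state.
- env.get_state(): the state, without advancing time (a new reading comes with each control period).
- env.capture(name): name is "scene" or "top"; returns the picture (384x512x3 uint8, red, green, blue); there is no depth.
- env.calibration(name): a dict with "fx", "fy", "cx", "cy" (pixels), "cam_to_world" (4x4, takes a point from camera to world coordinates). Camera axes: x right, y down, z forward; pixel columns grow to the right and rows downward; lengths in m; the calibration is good to about 2 mm. A picture is of the moment at which its call begins. calibration takes no time and is no camera call.
- env.finish_job(): hands the job in, once; it reports no verdict.
The state is a dict: "t": time; "joint_positions": joint angles; "dq": joint speeds; "joint_efforts": joint torques, N m; "position": TCP position; "ee_rot": TCP orientation; "force": force on the tool from outside, world axes, zero at the start; "torque": the same for the moment, N m; "finger_gap": opening from 0.0 (shut) to 1.0 (fully open).
Only numpy, scipy, OpenCV 4.12 (cv2) and the standard library are available. Lean on these libraries where they do the work, as an engineer would, in place of code of your own. Each camera call takes 0.05 s, during which the arm holds its last target. There are 200 camera calls.

### The job

Press the red pedal of the former keeper all the way down so that its clear lid rises and both wooden balls roll out into the open front tray, then ease the pedal gently back up until the lid is fully shut, without letting it slam. Then lock the pedal: push the yellow-handled pin through both brass eyelets, outer one first, so that its tip stands well out beyond the inner one, and leave it there. Work the lid only by its pedal, and do not knock over the wooden eggs or the bowl.

Things in the scene. Friction and masses are not known exactly. Their poses are not given: they have to be found in the camera images.
- keeper: Former keeper, fixed. Steel base, x -230 to 190, y -140 to 75 mm. Ball trough along x at y 30, 60 wide inside, falling to -x: under the clear lid from x 165 to -50 (130 high), then an open tray to x -225 (walls 76 high). Grey housing x -50 to 120, y -125 to -35, 100 high; pedal in front of it. Origin at table height; x from tray to lid hinge (away from the robot at yaw 0), y left, z up.
- pedal (a joint): Angle of the pedal: 0 fully up, 0.35 rad fully down. The lid follows it, 2 rad for each rad of pedal (0.70 rad when open). A spring and the lid's weight slam it shut if the pedal is let go: bring it back up over about 2 s, for faster than 0.75 rad/s is a slam.
- lid_edge (a point): Middle of the clear lid's front top edge (blue strip). The lid (70 mm wide, with a skirt 78 mm deep under this edge) turns about its far edge, 210 mm behind. Shut, this point is 136 mm above the table; open it is about 270 mm.
- pedal_pad (a point): Centre of the top face of the red pedal pad (50 x 55 mm; at rest tilted 20 degrees down towards the housing, level when fully pressed). At rest at keeper x -184, y -85 mm, 87 mm above the table; fully pressed about 49 mm lower (7 to 10 N, then a hard stop), on an arc about a hinge along y at keeper x -45 mm, 30 mm above the table.
- eye_outer (a point): Centre of the fixed outer brass eyelet (clear hole 15 mm, outside 26 mm, 5 mm thick), on a post on the keeper's base at keeper x -100, y -125 mm, 70 mm above the table. The hole's axis lies along the keeper's y.
- eye_inner (a point): Centre of the equal inner brass eyelet, on the pedal arm, 27.5 mm to keeper +y of the outer one; in line with it only when the pedal is fully up. Behind it, the trough's wall stands at keeper y -5 mm.
- pin_grip (a point): Centre of the locking pin's yellow handle, a block 30 mm long, 12 wide, 20 high. Its x axis points along the pin to the tip. The pin (50 g) first lies level, 50 mm above the table, in a fixed wooden cradle (70 x 36 mm, 58 mm high), its handle free in the air beyond the cradle's end, 48 mm from the cradle's centre.
- pin_tip (a point): Tip of the locking pin: the round-ended steel shaft, 8 mm thick, runs from the handle (15 mm from its centre) to the tip, 85 mm from the handle's centre.
- ball_a_center (a point): Centre of a wooden ball former, 44 mm across, at first behind the lid in the keeper.
- ball_b_center (a point): Centre of the other wooden ball former, 44 mm across, at first behind the first.
- egg_a: Bystander: standing wooden egg, 62 mm across, 87 mm high; origin under its foot, z up.
- egg_b: Bystander: an equal wooden egg.
- bowl: Bystander: steel bowl, 90 mm across, 50 mm high; origin under its base, z up.
Mind the look-alikes: they are no part of the job. What is shaped like the part that bears pin_grip but green or purple is not meant.

How it is judged:
On the way, in this order (a step that is already met when the one before it is completed fails the run):
1. the pedal is pressed all the way down: over 0.31 rad, with the lid risen (value of joint pedal above 0.31 rad and height (world z) of lid_edge above 0.24 m), for 0.3 s.
2. the lid is shut again and the pedal up (below 0.025 rad) with both balls in the open front tray (value of joint pedal below 0.025 rad and height (world z) of lid_edge below 0.146 m and x of ball_a_center in the frame of keeper between -0.225 and -0.085 m and y of ball_a_center in the frame of keeper between -0.002 and 0.062 m and z of each of ball_a_center, ball_b_center in the frame of keeper below 0.09 m and x of ball_b_center in the frame of keeper between -0.225 and -0.085 m and y of ball_b_center in the frame of keeper between -0.002 and 0.062 m), for 0.2 s.
3. the pin is through both eyelets (x of pin_tip in the frame of keeper between -0.114 and -0.086 m and z of pin_tip in the frame of keeper between 0.054 and 0.086 m and y of pin_tip in the frame of keeper above -0.085 m and x of pin_grip in the frame of keeper between -0.114 and -0.086 m and z of pin_grip in the frame of keeper between 0.052 and 0.088 m and y of pin_grip in the frame of keeper below -0.125 m), for 0.2 s.
At the end, for the whole second after the job is handed in: Lid shut, pedal fully up (under 0.025 rad) and still; both balls in the open front tray; pin through both eyelets: tip 12 mm or more past the inner one, handle outside the outer one, both within 14 mm of the axis sideways and 16 mm in height; eggs and bowl upright (tilt under 0.5 rad) (all of step 2 and all of step 3 and angle between each of egg_a, egg_b, bowl's own z axis and vertical below 0.5 rad and velocity of joint pedal below 0.1 rad/s); the robot touches nothing.
It fails at once if the lid slams: the pedal comes up faster than 0.75 rad/s (velocity of joint pedal below -0.75 rad/s).
It fails at once if the robot pushes the lid itself (over 2 N) (contact force between lid and the arm above 2 N or contact force between lid and the fingers above 2 N).
It fails at once if an egg or the bowl is knocked over (tilt over 0.5 rad) (angle between any of egg_a, egg_b, bowl's own z axis and vertical above 0.5 rad).
It also fails if it takes over 72 s, if anything falls off the work surface, if the arm or the gripper's body presses on something with over 40 N, if the wrist force passes 120 N, or if a joint passes its speed limit or range.

## Working session

There is one attempt and no reset: what is moved stays moved. The work goes in short steps, Python scripts to look and compute and a tool call to move; the robot and the scene stay as the last step left them, time stands still between calls to the robot, and variables do not carry over. Pictures are saved under pics/ and viewed, about 8 in all and at most 12, crops included, and the job is handed in when it is done.

Besides the shell and the picture viewer there is one more tool, called after "Call:" by a JSON object that holds its "fn" and its "kwargs", one argument or row to a line. move_arm: Moves the arm, as the interface text tells. Its arguments: {"type":"object","properties":{"moves":{"type":"string"},"gripper":{"type":"number"},"grip_force":{"type":"number"}},"required":["moves"]}

```bash
mkdir -p pics; python3 - <<'E'
from bench import env
import cv2, numpy as np
s=env.get_state(); print({k:np.round(v,3) for k,v in s.items()})
a=[env.capture(n) for n in("scene","top")]
for n,i in zip(("scene","top"),a):
    c=env.calibration(n); print(n,c["fx"],c["fy"],c["cx"],c["cy"],np.round(c["cam_to_world"],3).tolist())
    cv2.imwrite(f"pics/{n}0.png",cv2.cvtColor(i,cv2.COLOR_RGB2BGR))
    cv2.imwrite(f"pics/{n}0b.png",cv2.resize(cv2.cvtColor(i,cv2.COLOR_RGB2BGR),(800,600),interpolation=cv2.INTER_CUBIC))
E
```

```text
{'t': np.float64(0.0), 'joint_positions': array([ 1.18 ,  0.312,  0.014,  1.513, -0.004,  1.319, -0.027]), 'dq': array([-0.001, -0.002,  0.   ,  0.001,  0.001, -0.001, -0.001]), 'joint_efforts': array([ 0.0000e+00, -3.7992e+01,  1.4600e-01, -2.3059e+01,  1.2000e-02,
        1.4000e-02, -0.0000e+00]), 'position': array([ 0.188, -0.517,  0.404]), 'ee_rot': array([-0.359,  2.034, -2.03 ]), 'force': array([-0.428,  0.002, -0.728]), 'torque': array([-0.022,  0.016,  0.081]), 'finger_gap': np.float64(0.998)}
scene 414.58520857581215 414.58520857581215 249.32895326049186 195.6662559862966 [[-0.857, 0.279, -0.433, 1.075], [0.514, 0.5, -0.697, 0.843], [0.022, -0.82, -0.572, 0.796], [0.0, 0.0, 0.0, 1.0]]
top 383.9205340588787 383.9205340588787 258.70997369390784 190.5156240665465 [[-0.043, -0.972, 0.231, 0.279], [-0.999, 0.043, -0.005, 0.004], [-0.005, -0.231, -0.973, 1.266], [0.0, 0.0, 0.0, 1.0]]
```

View pics/scene0b.png

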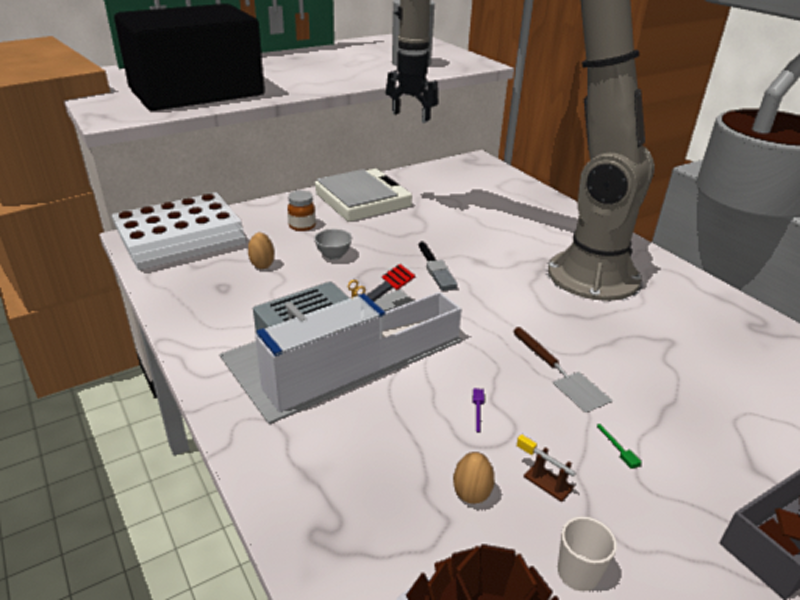

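View pics/top0b.png

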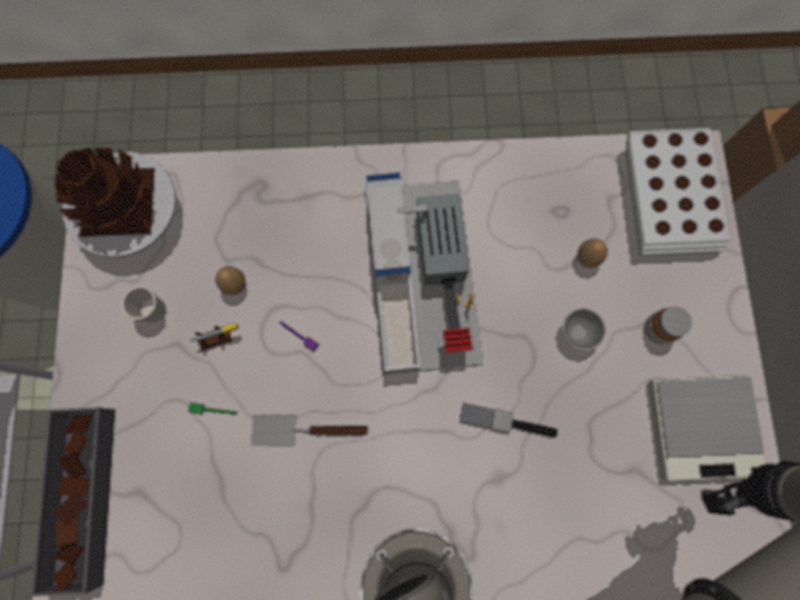

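```bash
cat > h.py <<'E'
import cv2, numpy as np
from scipy.spatial.transform import Rotation as R
from bench import env
def ray(n,px):
    c=env.calibration(n); T=np.array(c["cam_to_world"])
    d=T[:3,:3]@np.array([(px[0]-c["cx"])/c["fx"],(px[1]-c["cy"])/c["fy"],1]); return T[:3,3],d/np.linalg.norm(d)
def plane(n,px,z): o,d=ray(n,px); return o+d*(z-o[2])/d[2]
def tri(p,q):  # scene px, top px -> point, gap
    o1,d1=ray("scene",p); o2,d2=ray("top",q)
    s,t=np.linalg.lstsq(np.c_[d1,-d2],o2-o1,rcond=None)[0]; a,b=o1+s*d1,o2+t*d2
    return (a+b)/2,np.linalg.norm(a-b)
def blobs(rgb,lo,hi,amin=6):
    m=cv2.inRange(cv2.cvtColor(rgb,cv2.COLOR_RGB2HSV),lo,hi)
    n,_,st,ce=cv2.connectedComponentsWithStats(m)
    return [(int(st[i,4]),st[i,:4].tolist(),np.round(ce[i],1).tolist()) for i in range(1,n) if st[i,4]>=amin]
E
python3 - <<'E'
from h import *
s=env.get_state(); print(np.round(R.from_rotvec(s["ee_rot"]).as_matrix(),2).tolist())
H={"yellow":((22,150,120),(32,255,255)),"red":((0,190,100),(6,255,255)),"red2":((174,190,100),(180,255,255)),"blue":((100,140,50),(125,255,255)),"brass":((12,110,90),(22,255,255))}
im={n:cv2.cvtColor(cv2.imread(f"pics/{n}0.png"),cv2.COLOR_BGR2RGB) for n in("scene","top")}
for n in im:
    for k,(l,h) in H.items(): print(n,k,[b for b in blobs(im[n],l,h) if b[0]<900][:9])
t=cv2.imread("pics/top0.png"); c=cv2.imread("pics/scene0.png")
r=lambda i,x,y,w,h,W,Hh:cv2.resize(i[y:y+h,x:x+w],(W,Hh),interpolation=cv2.INTER_CUBIC)
cv2.imwrite("pics/crop1.png",np.vstack([np.hstack([r(t,110,180,100,75,400,300),r(c,290,240,120,90,400,300)]),np.hstack([r(t,230,160,100,75,400,300),r(c,190,155,120,90,400,300)])]))
E
```

```text
[[-0.94, -0.0, 0.34], [-0.34, 0.0, -0.94], [0.0, -1.0, -0.0]]
scene yellow [(95, [331, 278, 12, 13], [336.3, 283.9])]
scene red [(131, [245, 170, 20, 15], [254.5, 177.1])]
scene red2 []
scene blue [(49, [231, 188, 15, 14], [238.1, 194.5]), (89, [165, 210, 15, 17], [171.6, 218.1])]
scene brass [(896, [306, 0, 29, 43], [320.5, 18.4]), (82, [338, 0, 12, 30], [343.8, 12.5]), (164, [404, 0, 9, 31], [407.4, 11.6]), (72, [300, 3, 5, 27], [302.1, 16.3]), (15, [371, 33, 4, 6], [373.0, 35.8]), (205, [369, 44, 9, 62], [372.8, 69.5]), (172, [319, 50, 10, 52], [323.3, 75.1]), (7, [65, 54, 3, 4], [65.7, 55.6]), (8, [3, 93, 4, 4], [4.5, 94.5])]
top yellow [(21, [143, 208, 8, 4], [146.2, 209.4])]
top red [(11, [294, 213, 6, 3], [296.5, 213.9]), (13, [286, 214, 7, 2], [288.9, 214.5]), (22, [286, 217, 12, 4], [291.7, 218.4]), (31, [286, 221, 15, 4], [292.8, 222.2])]
top red2 []
top blue [(26, [236, 112, 19, 3], [244.7, 112.8]), (34, [241, 172, 20, 3], [250.8, 173.1])]
top brass [(127, [489, 69, 16, 16], [494.7, 74.0]), (89, [374, 154, 14, 11], [381.0, 158.5]), (106, [140, 172, 14, 11], [145.9, 176.6]), (8, [292, 189, 2, 4], [292.5, 190.5]), (17, [298, 189, 4, 8], [299.9, 193.5])]
```

View pics/crop1.png

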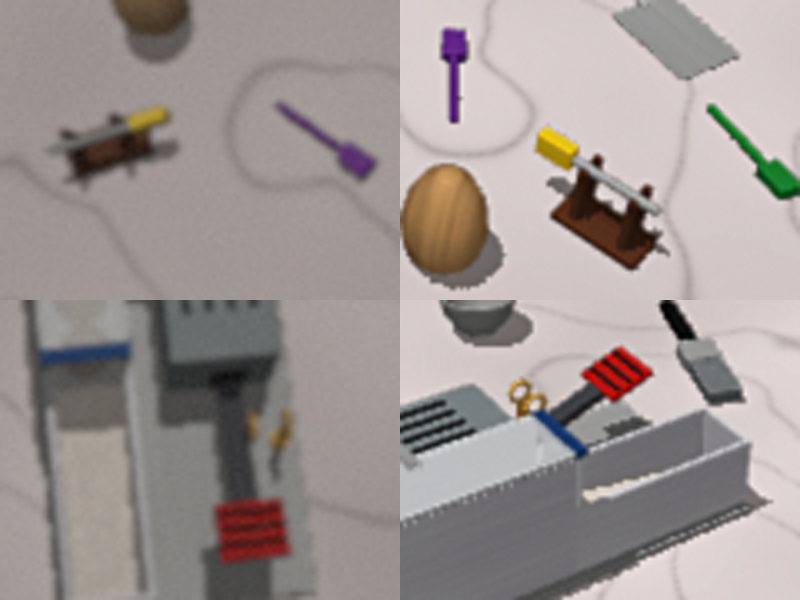

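```bash
python3 - <<'E'
from h import *
P={"pad":((255,177.4),(293.3,219)),"blueF":((238.1,194.5),(250.8,173.1)),"blueB":((171.6,218.1),(244.7,112.8)),"eyeO":((225.5,179.6-7),(300,188)),
"handle":((336.8,284.5),(146.7,209.5)),"tip":((368,303),(122.5,217.5))}
W={k:tri(*v) for k,v in P.items()}
for k,(p,g) in W.items(): print(k,np.round(p*1000),round(g*1000,1), "top@z", )
# 2D keeper pose from planes (top view)
K={"pad":(-184,-85,87),"blueF":(-48,30,136),"blueB":(158,30,136)}
src=[];dst=[]
for k,v in K.items():
    for n,i in(("scene",0),("top",1)):
        src.append(v[:2]);dst.append(plane(n,P[k][i],v[2]/1000)[:2]*1000); print(k,n,np.round(dst[-1]))
src=np.array(src);dst=np.array(dst);a=src-src.mean(0);b=dst-dst.mean(0)
th=np.arctan2((a[:,0]*b[:,1]-a[:,1]*b[:,0]).sum(),(a*b).sum()); Rm=np.array([[np.cos(th),-np.sin(th)],[np.sin(th),np.cos(th)]])
o=dst.mean(0)-Rm@src.mean(0); print("yaw",th,"o",o,"res",np.round(dst-(src@Rm.T+o),1).tolist())
for nm,q in dict(pad=(-184,-85),padD=(-195,-85),eyeO=(-100,-125),eyeI=(-100,-97.5),gripEnd=(-100,-145)).items(): print(nm,np.round(Rm@q+o,1))
for k in("handle","tip"):
    for n,i in(("scene",0),("top",1)): print(k,n,np.round(plane(n,P[k][i],.05 if k=="tip" else .055)*1000))
E
```

```text
pad [ 465. -107.   81.] 1.7 top@z
blueF [602.  20. 137.] 1.4 top@z
blueB [802.  31. 138.] 1.1 top@z
eyeO [ 557. -131.  112.] 4.9 top@z
handle [520. 361.  51.] 0.4 top@z
tip [496. 439.  51.] 4.1 top@z
pad scene [471. -99.]
pad top [ 463. -105.]
blueF scene [601.  19.]
blueF top [603.  20.]
blueB scene [802.  29.]
blueB top [803.  32.]
yaw 0.04852631664254811 o [647.98399564  -7.87307197] res [[2.6, 3.0], [-5.1, -3.7], [2.1, -0.3], [4.3, 0.1], [-2.2, -1.0], [-1.7, 1.9]]
pad [ 468.3 -101.7]
padD [ 457.3 -102.2]
eyeO [ 554.2 -137.6]
eyeI [ 552.8 -110.1]
gripEnd [ 555.1 -157.6]
handle scene [523. 363.  55.]
handle top [520. 360.  55.]
tip scene [494. 440.  50.]
tip top [498. 438.  50.]
```

Yellow handle, top (146,209) / scene (336,284), lies in the wooden cradle, so it is the pin. Purple (200,219) and green (136,261) lie flat on the table and are decoys. Crop confirms this. Moving over the pedal.

Call:
{"fn": "move_arm", "kwargs": {
  "moves": "-1 0 -0.73 0 0 0; -1 0 -0.73 0 0 0; -1 0 -0.73 0 0 0",
  "gripper": 1
}}

```text
t: 0.48
position: [0.261, -0.4091, 0.4035]
ee_rot: [-0.366, 2.03, -2.019]
force: [0.4, -0.3, -0.2]
finger_gap: 0.38
```

Call:
{"fn": "move_arm", "kwargs": {
  "moves": "-1 0 -0.73 0 0 0; -1 0 -0.73 0 0 0; -1 0 -0.73 0 0 0"
}}

```text
t: 0.85
position: [0.3315, -0.3015, 0.4041]
ee_rot: [-0.374, 2.026, -2.011]
force: [-0.2, -0.7, 0.5]
finger_gap: 0.0
```

Call:
{"fn": "move_arm", "kwargs": {
  "moves": "-1 0 -0.73 0 0 0; -1 0 -0.73 0 0 0; -1 0 -0.73 0 0 0"
}}

```text
t: 1.23
position: [0.4005, -0.1937, 0.405]
ee_rot: [-0.381, 2.021, -2.004]
force: [-0.1, -1.2, 0.9]
finger_gap: -0.0
```

Call:
{"fn": "move_arm", "kwargs": {
  "moves": "-1 0 -0.73 0 -0.404 0; -1 0 -0.73 0 -0.404 0; -1 0 -0.73 0 -0.404 0; -1 0 -0.73 0 -0.404 0; -1 0 -0.73 0 -0.404 0; -1 0 -0.73 0 -0.404 0; -1 0 -0.73 0 -0.404 0; -1 0 -0.73 0 -0.404 0; -1 0 -0.73 0 -0.404 0"
}}

```text
t: 2.35
position: [0.4663, -0.0903, 0.4059]
ee_rot: [-1.234, 1.158, -1.151]
force: [0.3, -0.2, 0.3]
finger_gap: -0.0
```

```bash
cat >> h.py <<'E'
def goal(pos,ang):  # mm, direction (deg) of tool z in world, tool y down
    s=env.get_state(); M=R.from_rotvec(s["ee_rot"]).as_matrix(); a=np.radians(ang)
    z=np.array([np.cos(a),np.sin(a),0]); y=np.array([0,0,-1.]); G=np.c_[np.cross(y,z),y,z]
    sh=M.T@(np.array(pos)/1000-s["position"])/0.1; tu=R.from_matrix(M.T@G).as_rotvec()/np.pi
    print("t",round(float(s["t"]),2),"shift",np.round(sh,3),"turn",np.round(tu,4),"zang",np.degrees(np.arctan2(M[1,2],M[0,2])).round(2),"F",np.round(s["force"],1))
E
python3 - <<'E'
from h import *
goal((466,-104,272),2.8)
goal((466,-104,400),2.8)
E
```

```text
t 2.35 shift [ 0.148  1.338 -0.017] turn [-0.0009  0.0075 -0.0027] zang 4.15 F [ 0.3 -0.2  0.3]
t 2.35 shift [ 0.137  0.058 -0.013] turn [-0.0009  0.0075 -0.0027] zang 4.15 F [ 0.3 -0.2  0.3]
```

Call:
{"fn": "move_arm", "kwargs": {
  "moves": "0.14 0.5 -0.017 0 0.0075 -0.003; 0.14 1 -0.017 0 0.0075 -0.003; 0.14 1 -0.017 0 0.0075 -0.003; 0.14 1 -0.017 0 0.0075 -0.003"
}}

```text
t: 2.85
position: [0.4668, -0.1035, 0.3075]
ee_rot: [-1.228, 1.169, -1.177]
force: [1.5, 0.4, 0.9]
finger_gap: -0.001
```

```bash
python3 - <<'E'
from h import *
goal((466,-104,262),2.8)
i=[env.capture(n) for n in("scene","top")]
r=lambda i,x,y,w,h:cv2.resize(i[y:y+h,x:x+w,::-1],(400,400),interpolation=cv2.INTER_CUBIC)
cv2.imwrite("pics/a.png",np.hstack([r(i[0],200,110,100,100),r(i[1],245,170,80,80)]))
E
```

```text
t 2.85 shift [ 0.004  0.455 -0.011] turn [-0.0018 -0.0001  0.0004] zang 2.78 F [1.5 0.4 0.9]
```

View pics/a.png

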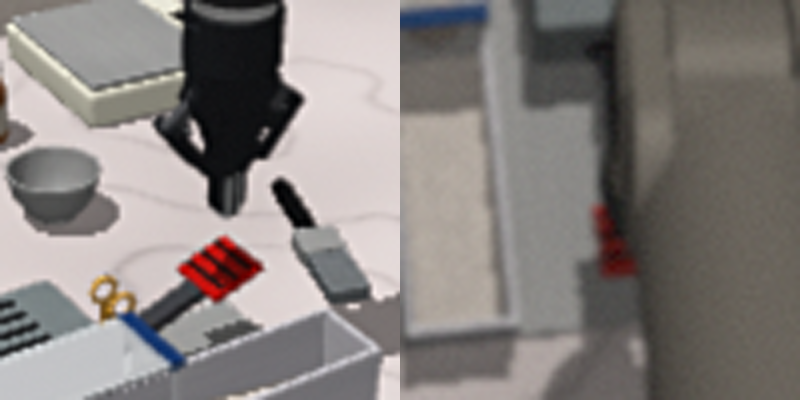

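Call:
{"fn": "move_arm", "kwargs": {
  "moves": "0 0.25 -0.01 0 0 0; 0 0.45 -0.01 0 0 0; 0 0.52 -0.03 0 0 0; 0 0.6 -0.05 0 0 0; 0 0.68 -0.07 0 0 0; 0 0.76 -0.09 0 0 0; 0 0.84 -0.105 0 0 0; 0 0.9 -0.115 0 0 0; 0 0.95 -0.12 0 0 0; 0 0.95 -0.12 0 0 0; 0 0.95 -0.12 0 0 0"
}}

```text
t: 4.32
position: [0.4568, -0.1044, 0.2156]
ee_rot: [-1.227, 1.164, -1.181]
force: [-3.0, -0.0, 6.9]
finger_gap: -0.002
```

```bash
python3 - <<'E'
from h import *
goal((455,-104,211),2.8)
i=[env.capture(n) for n in("scene","top")]
r=lambda i,x,y,w,h:cv2.resize(i[y:y+h,x:x+w,::-1],(400,400),interpolation=cv2.INTER_CUBIC)
cv2.imwrite("pics/b.png",np.hstack([r(i[0],150,110,150,150),r(i[1],220,100,130,130)]))
E
```

```text
t 4.33 shift [-0.005  0.046 -0.018] turn [-0.0032 -0.0001  0.0013] zang 2.78 F [-3.  -0.   6.9]
```

View pics/b.png

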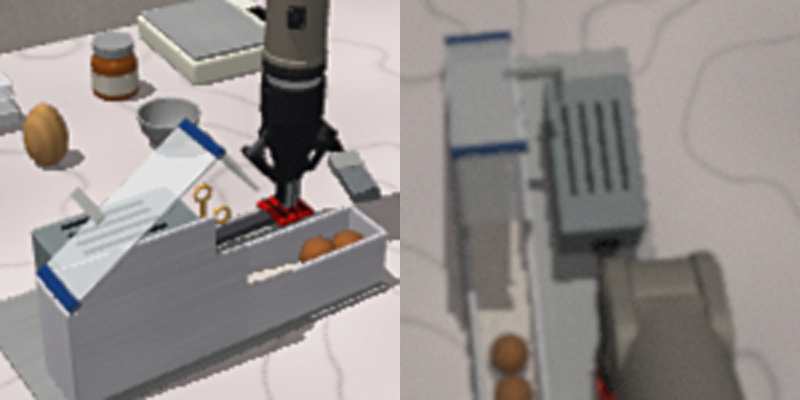

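Call:
{"fn": "move_arm", "kwargs": {
  "moves": "0 0.04 -0.01 0 0 0; 0 0.08 -0.01 0 0 0; 0 0.08 -0.01 0 0 0; 0 0.08 -0.01 0 0 0; 0 0.08 -0.01 0 0 0; 0 0.08 -0.01 0 0 0"
}}

```text
t: 5.18
position: [0.4563, -0.1042, 0.2098]
ee_rot: [-1.227, 1.163, -1.182]
force: [-3.7, 0.8, 6.6]
finger_gap: -0.001
```

Call:
{"fn": "move_arm", "kwargs": {
  "moves": "0 0.03 0 0 0 0; 0 0.06 0 0 0 0; 0 0.08 0 0 0 0; 0 0.08 0 0 0 0"
}}

```text
t: 5.68
position: [0.4567, -0.1037, 0.2075]
ee_rot: [-1.23, 1.163, -1.184]
force: [-14.0, 2.8, 37.5]
finger_gap: -0.003
```

Call:
{"fn": "move_arm", "kwargs": {
  "moves": "0 -0.03 0 0 0 0; 0 -0.05 0 0 0 0; 0 -0.07 0 0 0 0; 0 -0.09 0.005 0 0 0; 0 -0.11 0.01 0 0 0; 0 -0.13 0.013 0 0 0; 0 -0.15 0.016 0 0 0; 0 -0.17 0.02 0 0 0; 0 -0.19 0.024 0 0 0; 0 -0.21 0.028 0 0 0; 0 -0.23 0.032 0 0 0; 0 -0.25 0.036 0 0 0"
}}

```text
t: 7.18
position: [0.4603, -0.1033, 0.2349]
ee_rot: [-1.231, 1.162, -1.186]
force: [-3.1, 0.5, 7.5]
finger_gap: 0.002
```

Call:
{"fn": "move_arm", "kwargs": {
  "moves": "0 -0.02 0.005 0 0 0; 0 -0.04 0.01 0 0 0; 0 -0.06 0.015 0 0 0; 0 -0.08 0.02 0 0 0; 0 -0.1 0.025 0 0 0; 0 -0.12 0.03 0 0 0; 0 -0.14 0.035 0 0 0; 0 -0.16 0.04 0 0 0; 0 -0.18 0.045 0 0 0; 0 -0.2 0.05 0 0 0; 0 -0.22 0.055 0 0 0; 0 -0.24 0.06 0 0 0"
}}

```text
t: 8.68
position: [0.4678, -0.1027, 0.2621]
ee_rot: [-1.227, 1.156, -1.19]
force: [0.0, 0.3, 6.3]
finger_gap: -0.002
```

Call:
{"fn": "move_arm", "kwargs": {
  "moves": "0 -0.02 0.005 0 0 0; 0 -0.04 0.01 0 0 0; 0 -0.06 0.01 0 0 0; 0 -0.08 0.01 0 0 0; 0 -0.1 0.01 0 0 0; 0 -0.12 0.01 0 0 0"
}}

```text
t: 9.43
position: [0.4685, -0.1025, 0.2741]
ee_rot: [-1.227, 1.157, -1.19]
force: [0.4, 0.2, 0.1]
finger_gap: 0.001
```

Call:
{"fn": "move_arm", "kwargs": {
  "moves": "0 -0.5 0 0 0 0; -0.1 -0.95 0 0 0 0; -0.6 -1 0 0 0 0; -1 -1 0 0 0 0; -1 -1 0 0 0 0",
  "gripper": 0.5
}}

```text
t: 10.05
position: [0.4616, 0.0026, 0.3735]
ee_rot: [-1.229, 1.151, -1.183]
force: [1.2, -0.4, 0.6]
finger_gap: 0.497
```

Call:
{"fn": "move_arm", "kwargs": {
  "moves": "-0.5 -0.2 0.05 0 0 0; -1 -0.4 0.1 0 0 0; -1 -0.4 0.1 0 0 0"
}}

```text
t: 10.42
position: [0.4652, 0.1077, 0.4146]
ee_rot: [-1.228, 1.144, -1.176]
force: [0.2, -0.3, 0.3]
finger_gap: 0.506
```

Call:
{"fn": "move_arm", "kwargs": {
  "moves": "-0.6 0 0.05 0 0 0; -1 0 0.1 0 0 0; -1 0 0.1 0 0 0"
}}

```text
t: 10.8
position: [0.4683, 0.2103, 0.4136]
ee_rot: [-1.23, 1.141, -1.171]
force: [0.3, -0.8, -0.6]
finger_gap: 0.5
```

```bash
python3 - <<'E'
from h import *
goal((520,361,400),17)
for p in((147,179),(379,161)): print("egg",np.round(plane("top",p,.045)*1000))
i=[env.capture(n) for n in("scene","top")]
for n,a in zip(("scene","top"),i): cv2.imwrite(f"pics/{n}1.png",a[:,:,::-1])
r=lambda i,x,y,w,h,W=400,H=300:cv2.resize(i[y:y+h,x:x+w,::-1],(W,H),interpolation=cv2.INTER_CUBIC)
cv2.imwrite("pics/c.png",np.vstack([np.hstack([r(i[0],200,150,80,60),r(i[1],240,170,80,60)]),np.hstack([r(i[0],320,265,64,48),r(i[1],110,190,64,48)])]))
print([b for b in blobs(i[1],(22,150,120),(32,255,255))],[b for b in blobs(i[0],(22,150,120),(32,255,255))])
E
```

```text
t 10.8 shift [-1.468  0.141  0.617] turn [-0.0061 -0.0724  0.0023] zang 3.98 F [ 0.3 -0.8 -0.6]
egg [624. 364.  45.]
egg [ 652. -406.   45.]
[] [(94, [331, 278, 12, 13], [336.3, 284.0])]
```

View pics/c.png

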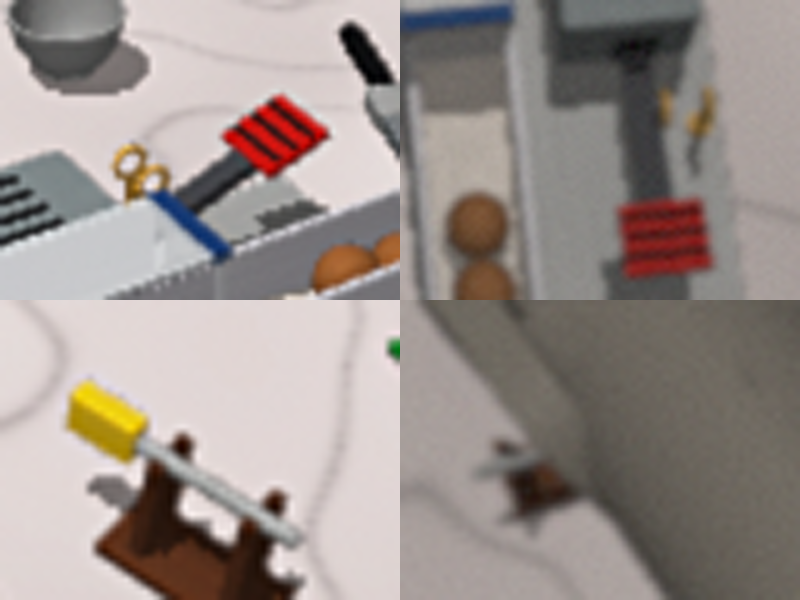

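```bash
python3 - <<'E'
from h import *
E=lambda n,p,z: print(n,p,np.round(plane(n,p,z)*1000,1))
E("scene",(225.8,182.4),.07);E("top",(300.2,193),.07);E("scene",(230,186.2),.07);E("top",(293,191.4),.07)
print(tri((225.8,182.4),(300.2,193)),tri((230,186.2),(293,191.4)))
# red pad sides & tray/base direction: housing/tray edges in top crop
E("scene",(337,284.5),.05);E("top",(147,210),.06);
# tip
t=(320+297/6.25,265+541/6.25-1); E("scene",t,.05); E("top",(122.3,217.5),.05)
a=plane("scene",(320+140/6.25,265+445/6.25),.05); b=plane("scene",(320+290/6.25,265+535/6.25),.05); d=b-a; print("pin dir",np.degrees(np.arctan2(d[1],d[0])),np.linalg.norm(d))
E
git --version >/dev/null 2>&1; true
```

```text
scene (225.8, 182.4) [ 554.  -141.1   70. ]
top (300.2, 193) [ 548.7 -134.3   70. ]
scene (230, 186.2) [ 552.8 -115.3   70. ]
top (293, 191.4) [ 554.9 -111.7   70. ]
(array([ 0.55189585, -0.13675082,  0.07048004]), np.float64(0.008033097687918885)) (array([ 0.55453903, -0.11159429,  0.07265291]), np.float64(0.0004985141671332492))
scene (337, 284.5) [518.8 360.4  50. ]
top (147, 210) [517.  357.1  60. ]
scene (367.52, 350.56) [585.1 532.3  50. ]
top (122.3, 217.5) [498.  438.7  50. ]
pin dir 110.76066472399708 0.05521184539844076
```

Call:
{"fn": "move_arm", "kwargs": {
  "moves": "-0.5 0 0.2 0 -0.072 0; -0.9 0 0.4 0 -0.072 0; -0.9 0 0.4 0 -0.072 0"
}}

```text
t: 11.28
position: [0.5047, 0.2992, 0.4119]
ee_rot: [-1.327, 0.977, -1.008]
force: [-0.3, -0.4, 0.3]
finger_gap: 0.5
```

```bash
python3 - <<'E'
from h import *
f=lambda x,y: plane("scene",(320+x/6.25-.4,265+(y-300)/6.25-.4),.05)*1000
a,b,t,h=f(145,443),f(285,530),f(300,541),f(108,420)
print(np.round([a,b,t,h],1)); 
for d in(b-a,t-h): print("dir",np.degrees(np.arctan2(d[1],d[0])),np.linalg.norm(d))
top=plane("top",(122.3,217.5),.05)*1000; d=top-np.array([519,360,50]);print("dirtop",np.degrees(np.arctan2(d[1],d[0])),np.linalg.norm(d))
goal((519.5,359,255),18)
E
```

```text
[[513.  374.8  50. ]
 [496.5 433.6  50. ]
 [495.4 440.2  50. ]
 [517.6 358.5  50. ]]
dir 105.66795028237864 61.06272306917123
dir 105.18789983328486 84.6374625183772
dirtop 104.9319821611603 81.48460111161636
t 11.28 shift [-0.55   1.567  0.288] turn [-0.0049 -0.0079  0.0039] zang 16.58 F [-0.3 -0.4  0.3]
```

Call:
{"fn": "move_arm", "kwargs": {
  "moves": "-0.4 0.4 0.25 -0.005 0.006 0.004; -0.56 0.85 0.28 -0.005 0.006 0.004; -0.56 0.95 0.28 -0.005 0.006 0.004; -0.56 0.95 0.28 -0.005 0.006 0.004"
}}

```text
t: 11.78
position: [0.5186, 0.3574, 0.3167]
ee_rot: [-1.326, 1.009, -1.012]
force: [0.7, -0.8, 0.9]
finger_gap: 0.497
```

```bash
python3 - <<'E'
from h import *
goal((518.3,358,206),15.5)
E
```

```text
t 11.78 shift [-9.000e-03  1.107e+00 -1.000e-03] turn [ 0.0002 -0.0011  0.0007] zang 15.3 F [ 0.7 -0.8  0.9]
```

Call:
{"fn": "move_arm", "kwargs": {
  "moves": "-0.01 0.5 0 0 0 0; -0.01 0.8 0 0 0 0; -0.01 0.8 0 0 0 0"
}}

```text
t: 12.15
position: [0.5192, 0.3558, 0.2365]
ee_rot: [-1.327, 1.011, -1.016]
force: [0.1, 0.5, 0.8]
finger_gap: 0.501
```

```bash
python3 - <<'E'
from h import *
goal((518.3,358,206),15.5)
i=[env.capture(n) for n in("scene","top")]
r=lambda i,x,y,w,h,W=400,H=400:cv2.resize(i[y:y+h,x:x+w,::-1],(W,H),interpolation=cv2.INTER_CUBIC)
cv2.imwrite("pics/d.png",r(i[0],295,230,90,90,600,600))
E
```

```text
t 12.15 shift [-0.025  0.305 -0.002] turn [ 0.0006 -0.002   0.0016] zang 15.13 F [0.1 0.5 0.8]
```

View pics/d.png

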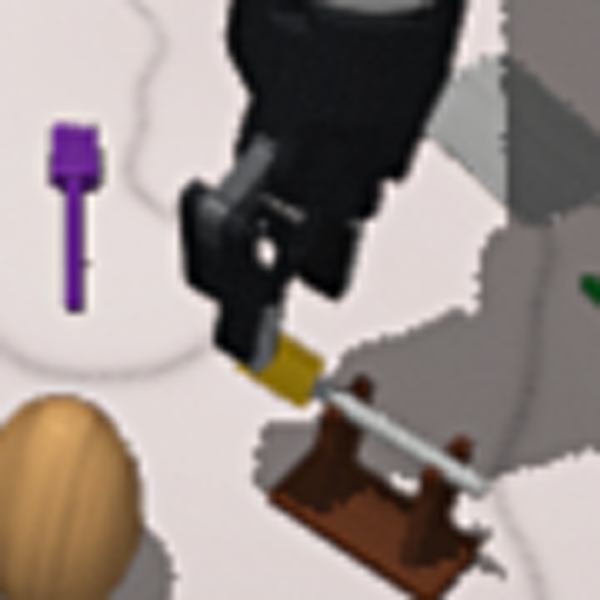

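Call:
{"fn": "move_arm", "kwargs": {
  "moves": "-0.04 0.2 0 0.0006 0.002 0.0016; -0.04 0.305 0 0.0006 0.002 0.0016; -0.04 0.305 0 0.0006 0.002 0.0016"
}}

```text
t: 12.62
position: [0.519, 0.3615, 0.2095]
ee_rot: [-1.314, 1.015, -1.016]
force: [0.6, 0.4, 1.1]
finger_gap: 0.498
```

Call:
{"fn": "move_arm", "kwargs": {
  "moves": "0 0 0 0 0 0; 0 0 0 0 0 0; 0 0 0 0 0 0; 0 0 0 0 0 0; 0 0 0 0 0 0; 0 0 0 0 0 0",
  "gripper": 1,
  "grip_force": 50
}}

```text
t: 13.38
position: [0.5192, 0.3617, 0.2104]
ee_rot: [-1.312, 1.014, -1.017]
force: [-0.2, -0.4, 5.2]
finger_gap: 0.128
```

Call:
{"fn": "move_arm", "kwargs": {
  "moves": "0 -0.1 0 0 0 0; 0 -0.3 0 0 0 0; 0 -0.5 0 0 0 0; 0 -0.9 0 0 0 0; 0 -1 0 0 0 0; 0 -1 0 0 0 0"
}}

```text
t: 14.12
position: [0.5187, 0.3614, 0.3117]
ee_rot: [-1.31, 1.013, -1.017]
force: [0.2, 0.3, -1.1]
finger_gap: 0.129
```

```bash
python3 - <<'E'
from h import *
goal((556,-260,300),2.8)
i=[env.capture(n) for n in("scene","top")]
r=lambda i,x,y,w,h,W=400,H=400:cv2.resize(i[y:y+h,x:x+w,::-1],(W,H),interpolation=cv2.INTER_CUBIC)
cv2.imwrite("pics/e.png",r(i[0],290,190,120,120,600,600))
E
```

```text
t 14.12 shift [ 6.103  0.078 -1.228] turn [-0.0029  0.0667 -0.0017] zang 14.8 F [ 0.2  0.3 -1.1]
```

View pics/e.png

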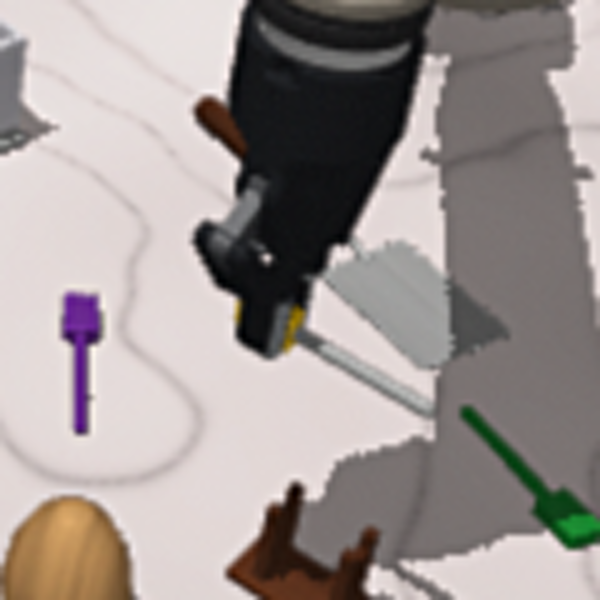

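Call:
{"fn": "move_arm", "kwargs": {
  "moves": "0.2 -0.6 0 0 0.067 0; 0.6 -0.9 0 0 0.067 0; 1 -0.9 0 0 0.067 0; 1 -0.9 0 0 0.067 0"
}}

```text
t: 14.72
position: [0.5458, 0.2585, 0.3974]
ee_rot: [-1.226, 1.177, -1.183]
force: [-0.4, -0.1, -1.3]
finger_gap: 0.13
```

Call:
{"fn": "move_arm", "kwargs": {
  "moves": "0.6 0 -0.02 0 0 0; 1 0 -0.02 0 0 0; 1 0 -0.02 0 0 0"
}}

```text
t: 15.1
position: [0.5486, 0.1538, 0.3955]
ee_rot: [-1.228, 1.183, -1.19]
force: [0.4, 0.3, -1.0]
finger_gap: 0.13
```

Call:
{"fn": "move_arm", "kwargs": {
  "moves": "0.6 0 -0.02 0 0 0; 1 0 -0.02 0 0 0; 1 0 -0.02 0 0 0"
}}

```text
t: 15.48
position: [0.5502, 0.0502, 0.3944]
ee_rot: [-1.228, 1.188, -1.195]
force: [0.5, 1.2, -0.5]
finger_gap: 0.132
```

Call:
{"fn": "move_arm", "kwargs": {
  "moves": "0.6 0 -0.02 0 0 0; 1 0 -0.02 0 0 0; 1 0 -0.02 0 0 0"
}}

```text
t: 15.85
position: [0.5509, -0.0524, 0.3939]
ee_rot: [-1.228, 1.193, -1.198]
force: [0.9, 0.2, -0.8]
finger_gap: 0.127
```

Call:
{"fn": "move_arm", "kwargs": {
  "moves": "0.6 0 -0.02 0 0 0; 1 0 -0.02 0 0 0; 1 0 -0.02 0 0 0"
}}

```text
t: 16.23
position: [0.5512, -0.1542, 0.3935]
ee_rot: [-1.227, 1.197, -1.2]
force: [0.4, 0.6, -0.4]
finger_gap: 0.126
```

Call:
{"fn": "move_arm", "kwargs": {
  "moves": "0.6 0 -0.02 0 0 0; 1 0 -0.02 0 0 0; 1 0 -0.02 0 0 0"
}}

```text
t: 16.6
position: [0.5512, -0.2555, 0.3931]
ee_rot: [-1.226, 1.201, -1.201]
force: [-0.3, 0.2, -0.5]
finger_gap: 0.128
```

```bash
python3 - <<'E'
from h import *
goal((556,-255,300),2.8)
print("bowl",plane("top",(374,210),.04))
# pad edges/top: lid strip & pad line fits from clean images (top1 has keeper unobstructed)
for n in("scene","top"):
    i=cv2.resize(cv2.cvtColor(cv2.imread(f"pics/{n}1.png"),cv2.COLOR_BGR2RGB),None,fx=4,fy=4,interpolation=cv2.INTER_CUBIC)
    x0,y0=((200,150) if n=="scene" else (240,170)); c=i[y0*4:(y0+60)*4,x0*4:(x0+80)*4]
    g=lambda l:[(a,[(b[0]/4+x0),(b[1]/4+y0),b[2]/4,b[3]/4],[round((m[0]+.5)/4-.5+x0,2),round((m[1]+.5)/4-.5+y0,2)]) for a,b,m in l if a>25]
    print(n,"brass",g(blobs(c,(10,90,60),(28,255,255))))
    print(n,"blue",g(blobs(c,(100,120,40),(125,255,255))))
E
```

```text
t 16.6 shift [-0.012  0.931  0.055] turn [ 0.0022 -0.0112  0.0023] zang 0.77 F [-0.3  0.2 -0.5]
bowl [ 0.48846793 -0.37257067  0.04      ]
scene brass [(787, [222.5, 179.0, 11.25, 11.25], [227.07, 183.93]), (1735, [262.5, 196.5, 17.5, 12.0], [270.32, 201.9])]
scene blue [(898, [230.25, 188.25, 15.5, 13.5], [237.8, 194.18])]
top brass [(182, [291.75, 188.0, 2.25, 6.25], [292.48, 190.55]), (386, [297.75, 188.25, 5.0, 9.0], [300.02, 193.1]), (2912, [250.0, 209.25, 12.75, 20.75], [255.68, 219.35])]
top blue [(745, [240.5, 171.5, 21.25, 4.25], [250.85, 173.15])]
```

Call:
{"fn": "move_arm", "kwargs": {
  "moves": "0 0.4 0.09 0.002 -0.0122 0.002; 0 0.8 0.09 0.002 -0.0122 0.002; 0 0.9 0.09 0.002 -0.0122 0.002; 0 0.9 0.09 0.002 -0.0122 0.002"
}}

```text
t: 17.1
position: [0.5603, -0.2537, 0.3032]
ee_rot: [-1.235, 1.169, -1.168]
force: [0.7, -0.2, 0.1]
finger_gap: 0.13
```

```bash
python3 - <<'E'
from h import *
goal((560,-255,232),3)
E
```

```text
t 17.1 shift [ 0.014  0.712 -0.004] turn [ 0.0002  0.0009 -0.0003] zang 3.16 F [ 0.7 -0.2  0.1]
```

Call:
{"fn": "move_arm", "kwargs": {
  "moves": "0 0.4 0 0 0 0; 0 0.66 0 0 0 0; 0 0.71 0 0 0 0; 0 0.71 0 0 0 0"
}}

```text
t: 17.6
position: [0.5613, -0.2534, 0.2341]
ee_rot: [-1.233, 1.166, -1.169]
force: [0.3, -0.6, -0.6]
finger_gap: 0.126
```

```bash
python3 - <<'E'
from h import *
goal((560,-255,232),3)
i=[env.capture(n) for n in("scene","top")]
for n,a in zip(("scene","top"),i): cv2.imwrite(f"pics/{n}2.png",a[:,:,::-1])
r=lambda i,x,y,w,h,W=400,H=400:cv2.resize(i[y:y+h,x:x+w,::-1],(W,H),interpolation=cv2.INTER_CUBIC)
cv2.imwrite("pics/f.png",np.hstack([r(i[0],195,145,50,50),r(i[1],280,170,60,60)]))
E
```

```text
t 17.6 shift [ 0.015  0.021 -0.014] turn [-0.0008  0.001   0.    ] zang 3.18 F [ 0.3 -0.6 -0.6]
```

View pics/f.png

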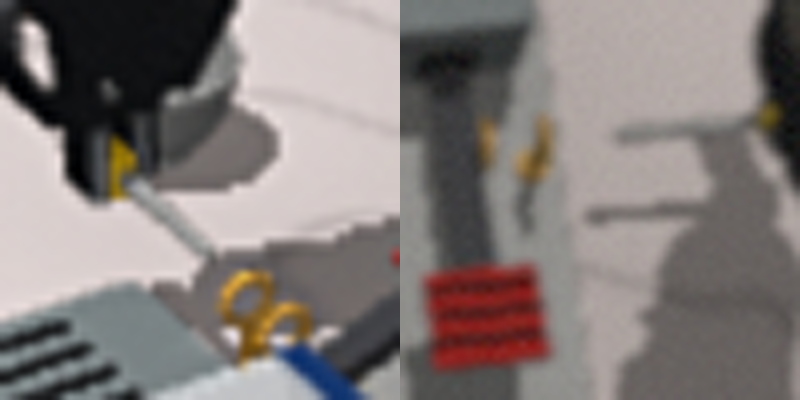

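```bash
python3 - <<'E'
from h import *
T=lambda x,y,z:plane("top",(280+(x-400+.5)/6.667-.5,170+(y+.5)/6.667-.5),z/1000)*1000
S=lambda x,y,z:plane("scene",(195+(x+.5)/8-.5,145+(y+.5)/8-.5),z/1000)*1000
ang=lambda d:round(np.degrees(np.arctan2(-d[0],d[1])),2)
def show(n,a,b): print(n,np.round(a,1),np.round(b,1),"yaw",ang(b-a))
show("pad bot",T(550,352,96),T(435,368,96)); show("pad top",T(535,262,78),T(425,275,78))
show("rings top",T(535,150,70),T(487,144,70)); show("pin top",T(755,122,70),T(620,132,70))
show("rings scene",S(246,297,70),S(288,330,70)); show("pin scene",S(130,183,70),S(212,258,70))
p=lambda x,y:(195+(x+.5)/8-.5,145+(y+.5)/8-.5); q=lambda x,y:(280+(x-400+.5)/6.667-.5,170+(y+.5)/6.667-.5)
for n,a,b in(("tip",(210,256),(620,132)),("base",(133,184),(752,122)),("eyeO",(246,297),(535,150)),("eyeI",(288,330),(487,144))): print(n,[np.round(v*1000,1) for v in tri(p(*a),q(*b))])
for f in (1,2):
  m=cv2.cvtColor(cv2.imread(f"pics/top{f}.png"),cv2.COLOR_BGR2HSV)
# blob-based pad orientation and strip yaw
im=cv2.cvtColor(cv2.imread("pics/top2.png"),cv2.COLOR_BGR2HSV)
for nm,lo,hi,z,roi in(("blueF",(100,140,50),(125,255,255),.136,(165,182)),("blueB",(100,140,50),(125,255,255),.136,(105,120))):
    k=cv2.inRange(im,lo,hi); k[:roi[0]]=0;k[roi[1]:]=0; ys,xs=np.nonzero(k); s=np.polyfit(xs,ys,1); a,b=xs.max(),xs.min()
    show(nm,plane("top",(a,np.polyval(s,a)),z)*1000,plane("top",(b,np.polyval(s,b)),z)*1000)
E
```

```text
pad bot [ 450.2 -130.8   96. ] [445.1 -77.5  96. ] yaw 5.44
pad top [ 495.8 -128.7   78. ] [491.9 -76.6  78. ] yaw 4.3
rings top [ 551.8 -133.3   70. ] [ 555.7 -110.5   70. ] yaw -9.88
pin top [ 560.9 -239.8   70. ] [ 558.8 -174.7   70. ] yaw 1.8
rings scene [ 553.3 -145.5   70. ] [ 550.2 -116.4   70. ] yaw 6.23
pin scene [ 554.3 -247.    70. ] [ 551.6 -178.    70. ] yaw 2.24
tip [array([ 556.4, -173.1,   75.6]), np.float64(2.6)]
base [array([ 558.7, -236.6,   76.6]), np.float64(1.5)]
eyeO [array([ 554.2, -135.4,   74.6]), np.float64(8.4)]
eyeI [array([ 554.2, -109.8,   75.3]), np.float64(0.8)]
blueF [604.2  -8.3 136. ] [600.7  50.  136. ] yaw 3.4
blueB [800.7   2.1 136. ] [839.7 811.7 136. ] yaw -2.76
```

Call:
{"fn": "move_arm", "kwargs": {
  "moves": "0 0.025 0.01 0 -0.0055 0; -0.1 0.025 0.01 0 -0.0055 0; -0.2 0.025 0.01 0 -0.0055 0; -0.26 0.025 0.01 0 -0.0055 0; -0.32 0.025 0.01 0 -0.0055 0; -0.38 0.025 0.01 0 -0.0055 0; -0.44 0.025 0.01 0 -0.0055 0; -0.44 0.025 0.01 0 -0.0055 0"
}}

```text
t: 18.7
position: [0.5601, -0.2089, 0.232]
ee_rot: [-1.241, 1.152, -1.157]
force: [-0.4, 0.0, -0.4]
finger_gap: 0.132
```

```bash
python3 - <<'E'
from h import *
goal((556,-156,232),4)
i=[env.capture(n) for n in("scene","top")]
for n,a in zip(("scene","top"),i): cv2.imwrite(f"pics/{n}3.png",a[:,:,::-1])
r=lambda i,x,y,w,h,W=400,H=400:cv2.resize(i[y:y+h,x:x+w,::-1],(W,H),interpolation=cv2.INTER_CUBIC)
cv2.imwrite("pics/g.png",np.hstack([r(i[0],205,160,40,40),r(i[1],280,170,40,40)]))
E
```

```text
t 18.7 shift [-0.53  -0.    -0.002] turn [-0.0011  0.0012  0.0001] zang 4.22 F [-0.4  0.  -0.4]
```

View pics/g.png

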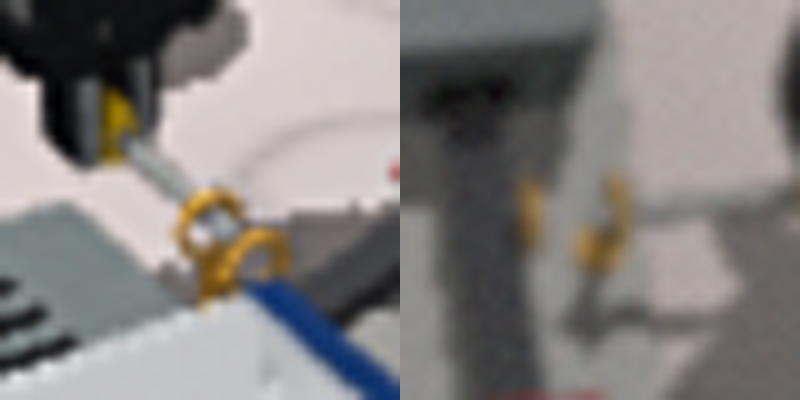

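Call:
{"fn": "move_arm", "kwargs": {
  "moves": "0 0.01 0.02 0 0 0; -0.05 0.01 0.02 0 0 0; -0.1 0.01 0.021 0 0 0; -0.14 0.01 0.022 0 0 0; -0.18 0.01 0.023 0 0 0; -0.22 0.01 0.024 0 0 0; -0.22 0.01 0.024 0 0 0"
}}

```text
t: 19.68
position: [0.5608, -0.1871, 0.231]
ee_rot: [-1.241, 1.152, -1.157]
force: [0.2, -0.4, -0.5]
finger_gap: 0.124
```

Call:
{"fn": "move_arm", "kwargs": {
  "moves": "-0.05 0 0 0 0 0; -0.1 0 0.001 0 0 0; -0.15 0 0.002 0 0 0; -0.2 0 0.003 0 0 0; -0.24 0 0.004 0 0 0; -0.28 0 0.004 0 0 0; -0.28 0 0.004 0 0 0"
}}

```text
t: 20.55
position: [0.5592, -0.1586, 0.231]
ee_rot: [-1.241, 1.152, -1.156]
force: [0.0, -0.3, -0.1]
finger_gap: 0.126
```

```bash
python3 - <<'E'
from h import *
goal((556,-156,232),4)
i=[env.capture(n) for n in("scene","top")]
for n,a in zip(("scene","top"),i): cv2.imwrite(f"pics/{n}4.png",a[:,:,::-1])
r=lambda i,x,y,w,h,W=400,H=400:cv2.resize(i[y:y+h,x:x+w,::-1],(W,H),interpolation=cv2.INTER_CUBIC)
cv2.imwrite("pics/k.png",np.hstack([r(i[0],205,160,40,40),r(i[1],275,170,40,40)]))
E
```

```text
t 20.55 shift [-0.029 -0.01  -0.03 ] turn [-0.0011  0.0013  0.0002] zang 4.24 F [ 0.  -0.3 -0.1]
```

View pics/k.png

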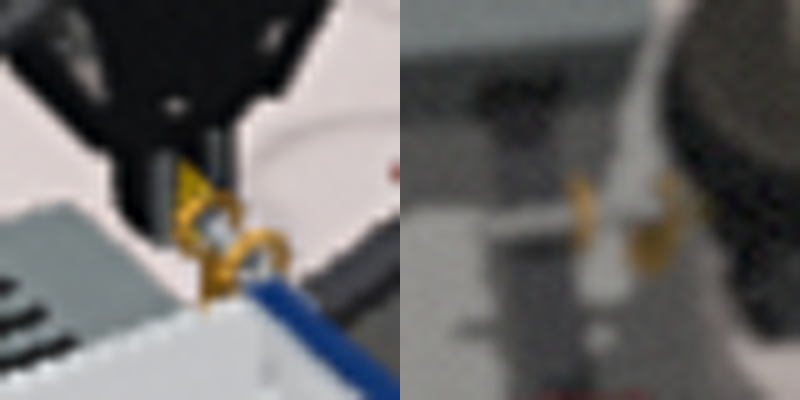

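Call:
{"fn": "move_arm", "kwargs": {
  "moves": "-0.02 0 0 0 0 0; -0.04 0 0.001 0 0 0; -0.04 0 0.001 0 0 0"
}}

```text
t: 21.02
position: [0.559, -0.155, 0.231]
ee_rot: [-1.241, 1.152, -1.157]
force: [-0.2, 0.5, -0.2]
finger_gap: 0.127
```

Call:
{"fn": "move_arm", "kwargs": {
  "moves": "-0.02 0 0 0 0 0; -0.04 0 0.001 0 0 0; -0.04 0 0.001 0 0 0"
}}

```text
t: 21.4
position: [0.5588, -0.1532, 0.231]
ee_rot: [-1.243, 1.151, -1.161]
force: [1.3, -5.4, -1.1]
finger_gap: 0.129
```

Call:
{"fn": "move_arm", "kwargs": {
  "moves": "0.01 0 0 0 0 0; 0.01 0.01 0 0 0 0; 0.01 0.02 0 0 0 0; 0.01 0.02 0 0 0 0"
}}

```text
t: 21.9
position: [0.5588, -0.1535, 0.2289]
ee_rot: [-1.242, 1.152, -1.16]
force: [0.5, -0.1, -0.6]
finger_gap: 0.129
```

Call:
{"fn": "move_arm", "kwargs": {
  "moves": "0 0 0 0 0 0; 0 0 0 0 0 0; 0 0 0 0 0 0; 0 0 0 0 0 0; 0 0 0 0 0 0",
  "gripper": 0.5
}}

```text
t: 22.52
position: [0.5588, -0.1535, 0.2289]
ee_rot: [-1.242, 1.152, -1.16]
force: [-0.6, 0.2, 0.5]
finger_gap: 0.5
```

Call:
{"fn": "move_arm", "kwargs": {
  "moves": "0 -0.05 0 0 0 0; 0 -0.2 0 0 0 0; 0 -0.5 0 0 0 0; 0 -1 0 0 0 0; 0 -1 0 0 0 0"
}}

```text
t: 23.15
position: [0.5605, -0.1528, 0.3351]
ee_rot: [-1.236, 1.142, -1.167]
force: [0.7, 0.0, -0.2]
finger_gap: 0.499
```

Call:
{"fn": "move_arm", "kwargs": {
  "moves": "0.5 -0.3 0 0 0 0; 1 -0.6 0 0 0 0; 1 -0.6 0 0 0 0"
}}

```text
t: 23.52
position: [0.5662, -0.2587, 0.3983]
ee_rot: [-1.233, 1.143, -1.181]
force: [-0.6, -0.7, 0.1]
finger_gap: 0.501
```

Call:
{"fn": "move_arm", "kwargs": {
  "moves": "0.5 0 -0.5 0 0 0; 1 0 -1 0 0 0; 1 0 -1 0 0 0; 1 0 -1 0 0 0; 1 0 -1 0 0 0"
}}

```text
t: 24.15
position: [0.474, -0.3624, 0.3976]
ee_rot: [-1.233, 1.141, -1.178]
force: [-0.2, -0.1, 0.6]
finger_gap: 0.502
```

```bash
python3 - <<'E'
from h import *
goal((556,-156,232),4)
i=[env.capture(n) for n in("scene","top")]
for n,a in zip(("scene","top"),i): cv2.imwrite(f"pics/{n}5.png",a[:,:,::-1])
r=lambda i,x,y,w,h,W=400,H=300:cv2.resize(i[y:y+h,x:x+w,::-1],(W,H),interpolation=cv2.INTER_CUBIC)
cv2.imwrite("pics/m.png",np.vstack([np.hstack([r(i[0],200,155,60,45),r(i[1],260,170,60,45)]),np.hstack([r(i[0],110,70,240,180),r(i[1],200,80,240,180)])]))
for n,a in zip(("scene","top"),i): print(n,blobs(a,(22,150,100),(32,255,255)))
E
```

```text
t 24.15 shift [-2.024  1.652  0.921] turn [-0.0063 -0.0013  0.0036] zang 3.77 F [-0.2 -0.1  0.6]
scene [(29, [219, 176, 7, 7], [221.4, 178.6])]
top [(24, [302, 189, 9, 3], [305.6, 189.9])]
```

View pics/m.png

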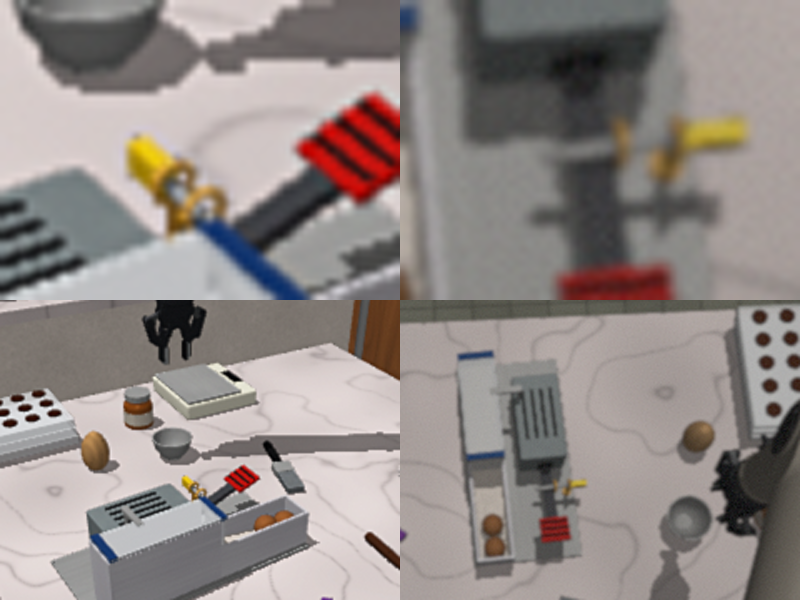

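```bash
python3 -c "
from bench import env
print(env.finish_job(), env.get_state()['t'])"
```

```text
the job is handed in; nothing more can be done
the job is handed in; nothing more can be done
```

I pressed the pedal to its hard stop and both balls rolled into the tray. I then eased it up over about 3.5 s, pushed the yellow pin through the outer and then the inner eyelet, and let go with the arm clear. I handed the job in at about 24 s; it gave no verdict.

- **Final pictures:** they show the lid shut, the pedal up, both balls in the tray, and the eggs and bowl standing. The pin lies through both eyelets, its tip about 28 mm past the inner one and its handle just outside the outer one.
- **Forces:** the pin met no noticeable resistance until the handle touched the outer eyelet at about 5 N. I backed off about 1 mm from there before letting go.
- **Disagreement:** the two cameras differed by several millimetres on the outer eyelet (gap about 8 mm). I corrected the pin's line by about 2 mm mid-insertion, going by the inner eyelet, where they agreed.
- **Not measured:** pedal angle and speed were judged only from the arm's motion, the contact force and the pictures.

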